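# Tare the kitchen scale with the steamer basket on it

### The job

Set the empty steamer basket gently down on the middle of the scale's pan and let go of it. Then, with a fingertip on its exposed rim, gently roll the scale's recessed zeroing thumbwheel, which turns the dial card, until the blue zero mark lies under the red needle, and take the hand away. Leave everything else on the counter where it stands.

Things in the scene. Friction and masses are not known exactly. Their poses are not given: they have to be found in the camera images.
- basket: Empty aluminium steamer basket, loose, 240 to 420 g: flared round dish, rim 156 mm across and 50 mm above the underside, on three short feet on a circle of 42 mm radius. From its middle rises a lifting post with an upright black knob, 18 mm diameter, 66 to 94 mm above the underside: lift it by this knob from above. Origin: centre of the underside of the feet; z up.
- scale: Mint-green kitchen scale, fixed: case 290 x 210 mm, flat deck 42 mm high. Its front is its own -x (towards the robot), y its left seen from the robot, z up; origin on the counter under the middle of the case. Front left: round dial housing, 116 mm across, up to 82 mm high, tilted 15 degrees to the front, under a solid clear cover. Front right: the thumbwheel. Rear: the pan.
- pan_top (a point): Centre of the top of the scale's round steel pan (150 mm across, flat), 75 mm above the counter when empty. The pan sinks about 1.6 mm for each 100 g laid on it.
- wheel_top (a point): Highest point of the rim of the black ribbed zero thumbwheel, at mean height, 47.5 mm above the counter. The wheel (radius 16 mm, 12 mm wide, axle along the scale's y, rigid) stands 5.5 mm out of the flat deck between two lips 2 mm high, 3 mm wide, 18 mm apart. It runs out of true: the rim rises and falls by up to 1.2 mm as it turns, so keep an even pressure. Never push the scale with over 12 N.
- wheel (a joint): Turn of the thumbwheel in rad, -2.5 to 6.0 (stops). Stiff: it takes 2.8 N along the rim to roll, and stays where left; pressed with under 4 to 6 N, the finger slips. It grows as the exposed rim is rolled to the scale's front (-x). 1 rad of it turns the dial card, with the zero mark, 0.4 rad clockwise seen from above; load on the pan turns only the needle, clockwise, 0.31 rad per 100 g.
- dial_centre (a point): Pivot of the needle and of the dial card, in the middle of the dial face.
- needle_tip (a point): Point on the red needle, 42 mm from its pivot. With the pan empty the needle points to the scale's rear (+x).
- zero_mark (a point): Point on the blue zero mark of the cream dial card, 42 mm from the pivot; needle_tip lies over it when the scale reads zero. The card turns with the thumbwheel; the other marks run clockwise from zero, 25 g (3.3 mm at the needle tip) apart.
- jug: Bystander: glass measuring jug, 92 mm across, 125 mm high, with a handle. Origin under its middle.
- canister: Bystander: orange plastic canister with a twist cap, 90 mm across, 146 mm high.
- bowl: Bystander: blue bowl, 120 mm across, 50 mm high.
- spoon: Bystander: wooden spoon, 240 mm long, lying.
- jar: Bystander: amber jar, 60 mm across, 85 mm high.
- tin: Bystander: pale tin with a red label, 74 mm across, 75 mm high.
- glass: Bystander: green tea glass, 64 mm across, 75 mm high.

How it is judged:
By the outcome, as a careful person would: the job done as asked, in the order asked, and still so for the second after the job is handed in, with the robot touching nothing.
It also fails if it takes over 67 s, if anything falls off the work surface, if the arm or the gripper's body presses on something with over 40 N, if the wrist force passes 120 N, or if a joint passes its speed limit or range.

### The arm

A 6-joint arm with a two-finger parallel gripper is mounted at the origin on the work surface. World frame = base frame: x ahead of the robot, y to its left, z up, the work surface at z = 0. Lengths are in m, angles in rad, forces in N, time in s.
With the tool pointing down it reaches from about 0.35 to 0.725 m from the base axis. Payload 6 kg.
Tool frame: the origin (TCP) lies midway between the tips of the shut fingers; the grasp point (between the pads) lies 19 mm behind it; z points along the fingers, y is the line along which they close (so a half turn about z gives the same grasp; the last joint's range is limited). The gripper opens to 85 mm and grips with 20 to 120 N. Pads are 22 mm wide; open, the fingers measure 114 mm over their backs; the gripper's body (76 mm by 85 mm) begins 54 mm behind the grasp point. The pads swing forward as they close: fully open they stand 13 mm farther back than shut.
Start: joints at [1.666, 0.04, 0.085, 0, -1.615, -0.334], TCP at [0.142, 0.583, 0.231] pointing down, gripper open.
Joint ranges: [-2.56, 2.56], [-1.29, 2.01], [-1.08, 1.49], [-3.29, 1.98], [-2.81, -0.18], [-2.99, 2.99]. Speed limits (rad/s): [2.57, 2.57, 3.01, 3.14, 3.14, 3.14].

### API

Orientations are given as a unit quaternion [x, y, z, w].
In Python, from workcell import r, optics, job gives the robot as it stands. The module is installed in compiled form; this text tells all that it offers.
- The arm moves only by the tool play_rows, never from a script. Its arguments are lists of equal length, an entry for each row: "fingers": the opening, from 0 (shut) to 1 (fully open); "xyz": the shift along the tool's x, y, z in mm, a list of three; "angular": the turn, a rotation vector about the tool's x, y, z in rad, a list of three. A call has 1 to 12 rows; each row shifts and turns the commanded pose from where the row before left it, along the tool's axes as they then stand; what a row does not reach is not made up. A row lasts 1/12 s, in which the tool goes at most 41.7 mm and 7.16 degrees, less where a joint would pass 70% of its speed; a pose out of reach is approached as far as the arm can. A call is refused whole if a number of a shift passes 41.7 or a number of a turn 0.125, either way. A call with a gripper value outside its range is refused whole. The fingers move at their own pace and stop on an object; "newtons" is the grip in N (left out, the last holds). Time passes only in rows, so rows that do not move let the fingers close. It gives the time, the measured TCP pose, the force, the opening and the grip force at its end, in the units of the state.
- r.read_state(): the state, without advancing time (a new reading comes with each control period).
- optics.get_image(name): name is "side" or "top"; returns the picture (400x640x3 uint8, red, green, blue); there is no depth.
- optics.calibration(name): a dict with "mtx" (3x3 intrinsics, pixels), "position" and "rotation" of the camera in the world. Camera axes: x right, y up, looking along -z (the intrinsics and any distortion apply to the point x, -y, -z); pixel columns grow to the right and rows downward; lengths in m; the calibration is good to about 2 mm. A picture is of the moment at which its call begins. calibration takes no time and is no camera call.
- job.close_job(): hands the job in; it is judged then, once.
The state is a dict: "t": time; "joint_positions": joint angles; "dq": joint speeds; "effort": joint torques, N m; "eef_pos": TCP position; "ee_rot": TCP orientation; "force": force on the tool from outside, world axes, zero at the start; "wrist_torque": the same for the moment, N m; "opening": finger opening in m; "grip_force": force on a finger pad.
Only numpy, scipy, OpenCV 4.12 (cv2) and the standard library are available. Lean on these libraries where they do the work, as an engineer would, in place of code of your own. Each camera call takes 0.05 s, during which the arm holds its last target. There are 200 camera calls.

## Working session

There is one attempt and no reset: what is moved stays moved. The work goes in short steps, Python scripts to look and compute and a tool call to move; the robot and the scene stay as the last step left them, time stands still between calls to the robot, and variables do not carry over. Pictures are saved under pics/ and viewed, at most 12 in all, crops included, and the job is handed in when it is done.

Besides the shell and the picture viewer there is one more tool, called after ">>>" by a JSON object that holds its "name" and its "arguments". play_rows: Moves the arm, as the interface text tells. Its arguments: {"type":"object","properties":{"fingers":{"type":"array","items":{"type":"number"}},"xyz":{"type":"array","items":{"type":"array","items":{"type":"number"}}},"angular":{"type":"array","items":{"type":"array","items":{"type":"number"}}},"newtons":{"type":"number"}},"required":["fingers","xyz","angular"]}

```bash
mkdir -p pics
python3 - <<'E'
from workcell import r, optics
import cv2, numpy as np
s=r.read_state();print({k:np.round(v,4).tolist() for k,v in s.items()})
for n in("side","top"):
    c=optics.calibration(n);print(n,{k:np.round(v,4).tolist() if not isinstance(v,str) else v for k,v in c.items()})
    im=optics.get_image(n);np.save(f"pics/{n}0.npy",im);cv2.imwrite(f"pics/{n}0.png",im[:,:,::-1])
E
```

```text
{'t': 0.0, 'joint_positions': [1.6657, 0.0408, 0.0838, -0.0005, -1.6155, -0.3337], 'dq': [0.001, 0.0004, 0.0001, -0.0002, -0.0007, -0.0007], 'effort': [0.0009, -36.8214, 34.7416, 6.9321, -0.0055, 0.0], 'eef_pos': [0.1418, 0.5827, 0.2303], 'ee_rot': [0.9929, -0.1191, -0.0, 0.0009], 'force': [-0.3425, 1.1418, 0.4418], 'wrist_torque': [0.0167, 0.0431, -0.0052], 'grip_force': 0.0, 'opening': 0.0853}
side {'mtx': [[402.7922, 0.0, 320.791], [0.0, 402.7922, 200.0185], [0.0, 0.0, 1.0]], 'position': [0.2583, -0.7571, 0.6116], 'rotation': [0.4788, -0.0785, -0.1435, 0.8626]}
top {'mtx': [[409.8507, 0.0, 318.8505], [0.0, 409.8507, 196.0004], [0.0, 0.0, 1.0]], 'position': [0.4122, -0.0, 1.2629], 'rotation': [0.032, -0.0197, -0.7054, 0.7078]}
```

View pics/side0.png

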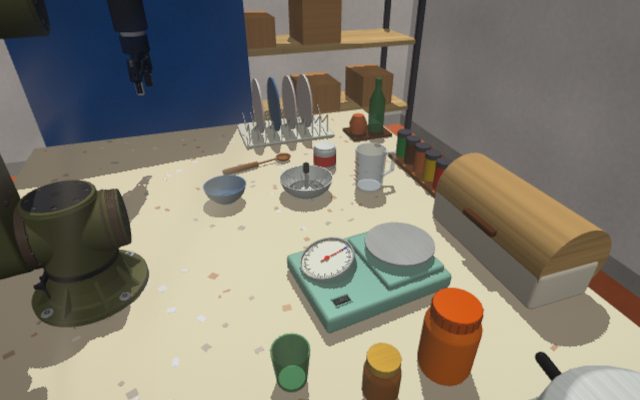

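View pics/top0.png

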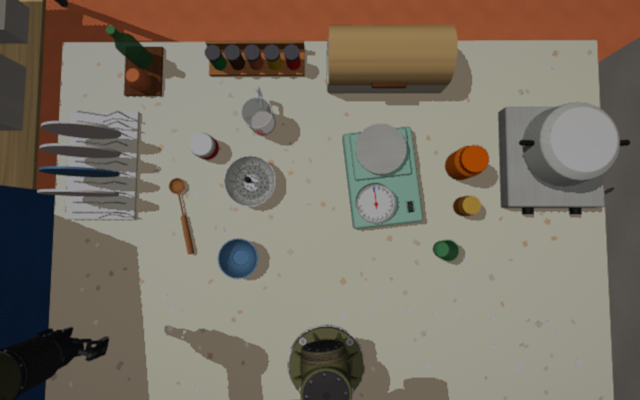

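The side view shows the basket at about (306,182) with its knob at (306,168), the dial at (328,258), the pan at (400,245) and the wheel at (342,300). In the top view the basket is at (250,181) with its knob at (250,180), the pan at (382,149), the dial at (376,203) and the wheel at (410,207). Next I'll enlarge these areas.

```bash
cat > h.py <<'E'
import numpy as np, cv2
from workcell import r, optics
from scipy.spatial.transform import Rotation as R
def cam(n):
    c=optics.calibration(n);return np.array(c["mtx"]),np.array(c["position"]),R.from_quat(c["rotation"])
def proj(n,p):
    K,o,q=cam(n);v=q.inv().apply(np.atleast_2d(p)-o)*[1,-1,-1];u=v@K.T;return u[:,:2]/u[:,2:]
def ray(n,uv):
    K,o,q=cam(n);d=np.linalg.solve(K,[uv[0],uv[1],1])*[1,-1,-1];d=q.apply(d);return o,d/np.linalg.norm(d)
def onz(n,uv,z):
    o,d=ray(n,uv);return o+d*(z-o[2])/d[2]
def tri(a,b):
    (o1,d1),(o2,d2)=ray("top",a),ray("side",b)
    t=np.linalg.lstsq(np.c_[d1,-d2],o2-o1,rcond=None)[0];p,q=o1+d1*t[0],o2+d2*t[1]
    return (p+q)/2,np.linalg.norm(p-q)
def get(n,k):
    im=optics.get_image(n);np.save(f"pics/{n}{k}.npy",im);return im
def crop(im,x,y,w,h,s):
    return cv2.resize(im[y:y+h,x:x+w],None,fx=s,fy=s,interpolation=cv2.INTER_NEAREST)
E
python3 - <<'E'
from h import *
t=np.load("pics/top0.npy");s=np.load("pics/side0.npy")
a=np.hstack([crop(t,220,150,60,60,5),crop(t,340,120,100,120,2.5).repeat(1,0)])
b=np.hstack([crop(s,275,150,60,60,5),crop(s,280,215,100,60,5)])
for x in(a,b):print(x.shape)
W=800;out=np.zeros((600,W,3),np.uint8);out[:300,:a.shape[1]]=a[:300,:W];out[300:600,:b.shape[1]]=b[:300,:W]
cv2.imwrite("pics/z1.png",out[:,:,::-1])
# masks
def cen(im,m,box):
    x,y,w,h=box;k=np.zeros(m.shape,bool);k[y:y+h,x:x+w]=1;yy,xx=np.nonzero(m&k);return (xx.mean(),yy.mean(),len(xx),xx.min(),xx.max(),yy.min(),yy.max())
for n,im,bk,bs,bw in(("top",t,(240,170,22,20),(352,180,50,50),(400,195,20,20)),("side",s,(298,158,16,22),(300,236,58,48),(328,290,26,18))):
    i=im.astype(int);R_,G,B=i[...,0],i[...,1],i[...,2]
    print(n,"knob",cen(im,i.max(2)<50,bk),"red",cen(im,(R_>G+70)&(R_>B+70),bs),"blue",cen(im,(B>R_+50),bs),"wheel",cen(im,i.max(2)<60,bw))
    hsv=cv2.cvtColor(im,cv2.COLOR_RGB2HSV);m=((hsv[...,0]>65)&(hsv[...,0]<95)&(hsv[...,1]>60)&(hsv[...,2]>60)).astype(np.uint8)
    m[:, :270]=0;m[:105]=0;m[:,460:]=0
    nn,l,st,_=cv2.connectedComponentsWithStats(m);j=1+st[1:,4].argmax();pts=cv2.findContours((l==j).astype(np.uint8),0,2)[0]
    hull=cv2.convexHull(np.vstack(pts));print("scale",st[j],cv2.minAreaRect(hull),cv2.approxPolyDP(hull,4,True).reshape(-1,2).tolist())
E
```

```text
(300, 550, 3)
(300, 800, 3)
top knob (np.float64(247.34615384615384), np.float64(179.30769230769232), 26, np.int64(245), np.int64(250), np.int64(177), np.int64(182)) red (np.float64(375.57142857142856), np.float64(204.28571428571428), 7, np.int64(375), np.int64(376), np.int64(203), np.int64(206)) blue (np.float64(373.25), np.float64(188.25), 4, np.int64(373), np.int64(374), np.int64(187), np.int64(189)) wheel (np.float64(410.09090909090907), np.float64(206.4090909090909), 44, np.int64(408), np.int64(412), np.int64(202), np.int64(211))
scale [347 128  75  99 783] ((384.5830078125, 177.12228393554688), (94.49705505371094, 63.37249755859375), 82.40535736083984) [[409, 128], [421, 219], [363, 226], [347, 135]]<stdin>:10: RuntimeWarning: Mean of empty slice.
  ret = ret.dtype.type(ret / rcount)
Traceback (most recent call last):
ValueError: zero-size array to reduction operation minimum which has no identity
```

View pics/z1.png

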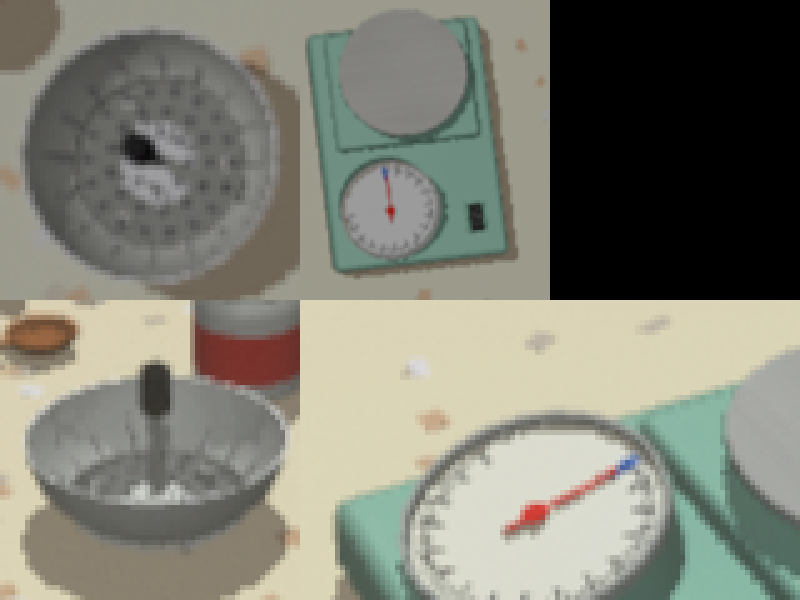

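The crops show the knob's top face at about (247.8,179.8) in the top view, and the knob's middle at (306,168) in the side view. The pan is at (381.6,149.2), the dial pivot at (376.4,204.4) in top and (327.2,257.6) in side. The blue mark is now right under the needle, and the wheel is at (410.6,206.9).

Run:
```python
from h import *
np.set_printoptions(precision=4,suppress=True)
t=np.load("pics/top0.npy");s=np.load("pics/side0.npy")
print("knob",tri((247.8,179.8),(306,168)),onz("top",(247.8,179.8),.085))
def ell(im,box,f):
    x,y,w,h=box;m=np.zeros(im.shape[:2],np.uint8);sub=im[y:y+h,x:x+w].astype(int)
    m[y:y+h,x:x+w]=f(sub);n,l,st,_=cv2.connectedComponentsWithStats(m);j=1+st[1:,4].argmax()
    c=max(cv2.findContours((l==j).astype(np.uint8),0,1)[0],key=len);return cv2.fitEllipse(cv2.convexHull(c))
grey=lambda q:((q.max(2)-q.min(2)<22)&(q.max(2)>110)).astype(np.uint8)
et=ell(t,(345,118,75,70),grey);es=ell(s,(355,220,90,52),grey);print(et,es)
pt=np.array(et[0])+.5;ps=np.array(es[0])+.5
print("pan",tri(pt,ps),onz("top",pt,.075),onz("side",ps,.075))
print("dial",tri((376.4,204.4),(327.2,257.6)),onz("top",(376.4,204.4),.066))
print("wheel top",onz("top",(410.6,206.9),.046),tri((410.6,206.9),(342.3,300.3)))
d=onz("top",(373.9,188.9),.075)-onz("top",(376.4,204.4),.065);print("needle yaw",np.arctan2(d[1],d[0]))
# basket rim
eb=ell(t,(222,150,58,62),lambda q:((q.max(2)-q.min(2)<16)).astype(np.uint8));print(eb,onz("top",np.array(eb[0])+.5,.05))
for c in [(309+.0,37),(475,18),(508,251),(337,271)]:
    print("corner",onz("top",((c[0]-300)/2.5+340,c[1]/2.5+120),.042))
w=np.argwhere(s[285:315,325:360].max(2)<60);print("side wheel",w.mean(0)+[285.5,325.5],w.min(0)+[285,325],w.max(0)+[285,325])
```

```text
knob (array([0.5469, 0.2274, 0.0802]), np.float64(0.0026969770954441423)) [0.545  0.2268 0.085 ]
((384.7065124511719, 135.76394653320312), (74.73814392089844, 84.82345581054688), 116.66004180908203) ((399.7148742675781, 243.40676879882812), (42.19999313354492, 70.77366638183594), 98.87105560302734)
pan (array([ 0.6584, -0.1662,  0.074 ]), np.float64(0.035553214861807)) [ 0.6752 -0.173   0.075 ] [ 0.6386 -0.1659  0.075 ]
dial (array([ 0.4774, -0.1475,  0.0663]), np.float64(0.0033840939805101756)) [ 0.4758 -0.1471  0.066 ]
wheel top [ 0.4697 -0.2505  0.046 ] (array([ 0.4712, -0.2511,  0.0456]), np.float64(0.0030742337618647596))
needle yaw 0.18203509431827777
((248.51614379882812, 176.25503540039062), (56.60154342651367, 94.58011627197266), 20.321613311767578) [0.5581 0.2301 0.05  ]
corner [ 0.687  -0.0526  0.042 ]
corner [ 0.7102 -0.2525  0.042 ]
corner [ 0.43  -0.288  0.042]
corner [ 0.4056 -0.0857  0.042 ]
side wheel [302.  342.5] [300 337] [303 346]
```

>>> {"name": "play_rows", "arguments": {"fingers": [1,1,1,1,1,1,1,1,1,1,1,1], "xyz": [[0,0,0],[0,0,0],[0,0,0],[12,14,0],[24,27,0],[27,30,0],[27,30,0],[27,30,0],[27,30,0],[27,30,0],[27,30,0],[27,30,0]], "angular": [[0,0,-0.119],[0,0,-0.119],[0,0,-0.119],[0,0,0],[0,0,0],[0,0,0],[0,0,0],[0,0,0],[0,0,0],[0,0,0],[0,0,0],[0,0,0]]}}

```text
t: 1.1
eef_pos: [0.3961, 0.3581, 0.2313]
ee_rot: [0.998, 0.058, -0.0, -0.0]
force: [1.7, 1.1, 0.7]
opening: 0.0851
grip_force: 0.0
```

>>> {"name": "play_rows", "arguments": {"fingers": [1,1,1,1,1,1,1,1], "xyz": [[27,30,10],[27,30,10],[27,30,10],[17,20,10],[10,10,10],[0,0,10],[0,0,10],[0,0,0]], "angular": [[0,0,0],[0,0,0],[0,0,0],[0,0,0],[0,0,0],[0,0,0],[0,0,0],[0,0,0]]}}

```text
t: 1.77
eef_pos: [0.515, 0.2534, 0.1584]
ee_rot: [0.998, 0.059, -0.002, 0.001]
force: [-0.5, 0.3, -1.1]
opening: 0.0854
grip_force: 0.0
```

Run:
```python
from h import *
np.set_printoptions(precision=4,suppress=True)
s=r.read_state();print(s["t"],s["eef_pos"],s["ee_rot"],s["joint_positions"],s["force"])
print("pan",onz("top",(381.6,149.2),.075),tri((381.6,149.2),(400.2,243.9)))
t=get("top",1);q=get("side",1)
p=s["eef_pos"];print(proj("side",p),proj("top",p))
cv2.imwrite("pics/z2.png",np.hstack([crop(q,255,110,100,100,4),crop(t,200,130,100,100,4)])[:,:,::-1])
```

```text
1.7667 [0.515  0.2534 0.1584] [ 0.9983  0.0587 -0.0019  0.0009] [ 0.806  -0.0212 -0.1089 -0.0012 -1.487   0.8824] [-0.5027  0.3491 -1.0838]
pan [ 0.6369 -0.1621  0.075 ] (array([ 0.6387, -0.1631,  0.0726]), np.float64(0.0028772027822918035))
[[291.2281 140.6816]] [[232.7135 187.7355]]
```

View pics/z2.png

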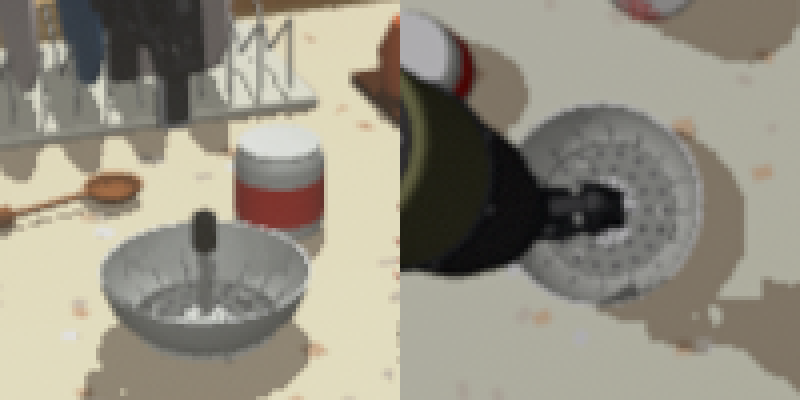

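The side view shows the open fingers just left of the knob, which is at about (306,168), matching the projected TCP. The knob estimate holds, so I'll go over it and down.

>>> {"name": "play_rows", "arguments": {"fingers": [1,1,1,1,1,1,1,1,1,1,1,1], "xyz": [[14,15,0],[14,15,0],[0,0,10],[0,0,15],[0,0,15],[0,0,15],[0,0,13],[0,0,10],[0,0,8],[0,0,6],[0,0,4],[0,0,0]], "angular": [[0,0,0],[0,0,0],[0,0,0],[0,0,0],[0,0,0],[0,0,0],[0,0,0],[0,0,0],[0,0,0],[0,0,0],[0,0,0],[0,0,0]]}}

```text
t: 2.87
eef_pos: [0.5474, 0.2273, 0.0647]
ee_rot: [0.998, 0.059, -0.0, 0.0]
force: [-0.0, -0.5, -0.7]
opening: 0.0851
grip_force: 0.0
```

Run:
```python
from h import *
s=r.read_state();p=s["eef_pos"];print(p,s["force"])
t=get("top",2);q=get("side",2)
cv2.imwrite("pics/z3.png",np.hstack([crop(q,270,130,70,80,5),crop(t,220,140,70,80,5)])[:,:,::-1])
```

```text
[0.54742805 0.227264   0.06467407] [-0.01570375 -0.46932028 -0.67917121]
```

View pics/z3.png

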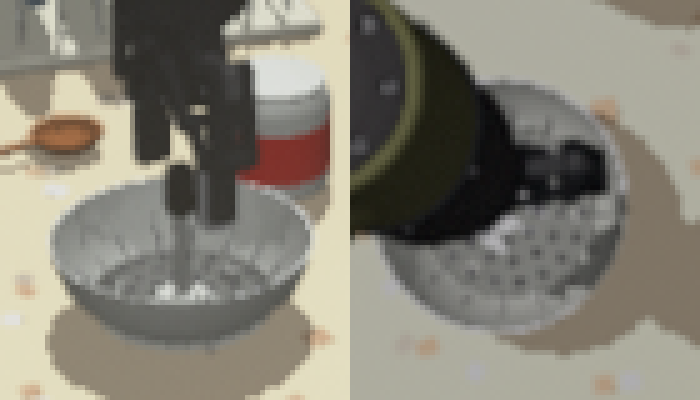

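The open fingers straddle the knob: near tip at crop (219,225), far tip at (152,160), knob at (180,190). The offset is about 2 mm, so I'll close and lift.

>>> {"name": "play_rows", "arguments": {"fingers": [0.5,0.4,0.3,0.2,0.1,0,0,0,0,0,0,0], "xyz": [[0,0,0],[0,0,0],[0,0,0],[0,0,0],[0,0,0],[0,0,0],[0,0,0],[0,0,0],[0,0,0],[0,0,0],[0,0,0],[0,0,0]], "angular": [[0,0,0],[0,0,0],[0,0,0],[0,0,0],[0,0,0],[0,0,0],[0,0,0],[0,0,0],[0,0,0],[0,0,0],[0,0,0],[0,0,0]], "newtons": 40}}

```text
t: 3.97
eef_pos: [0.5478, 0.2275, 0.0655]
ee_rot: [0.998, 0.059, 0.0, -0.0]
force: [-0.3, 1.5, 1.2]
opening: 0.0168
grip_force: 39.0
```

>>> {"name": "play_rows", "arguments": {"fingers": [0,0,0,0,0,0,0,0,0,0,0,0], "xyz": [[0,0,0],[0,0,0],[0,0,0],[0,0,-5],[0,0,-10],[0,0,-20],[0,0,-20],[0,0,-25],[0,0,-25],[0,0,-20],[0,0,-10],[0,0,0]], "angular": [[0,0,0],[0,0,0],[0,0,0],[0,0,0],[0,0,0],[0,0,0],[0,0,0],[0,0,0],[0,0,0],[0,0,0],[0,0,0],[0,0,0]]}}

```text
t: 4.97
eef_pos: [0.5485, 0.2275, 0.2035]
ee_rot: [0.998, 0.059, 0.002, -0.001]
force: [-0.4, 0.2, -2.5]
opening: 0.017
grip_force: 39.2
```

>>> {"name": "play_rows", "arguments": {"fingers": [0,0,0,0,0,0,0,0,0,0,0,0], "xyz": [[1,10,0],[2,20,0],[3,30,0],[4,36,0],[4,36,0],[4,36,0],[4,36,0],[4,36,0],[4,36,0],[4,36,0],[4,36,0],[4,30,0]], "angular": [[0,0,0],[0,0,0],[0,0,0],[0,0,0],[0,0,0],[0,0,0],[0,0,0],[0,0,0],[0,0,0],[0,0,0],[0,0,0],[0,0,0]]}}

```text
t: 5.97
eef_pos: [0.633, -0.1459, 0.1977]
ee_rot: [0.998, 0.059, -0.002, -0.0]
force: [0.9, 1.1, -2.1]
opening: 0.017
grip_force: 39.3
```

>>> {"name": "play_rows", "arguments": {"fingers": [0,0,0,0,0], "xyz": [[1,15,0],[0,5,0],[0,0,0],[0,0,0],[0,0,0]], "angular": [[0,0,0],[0,0,0],[0,0,0],[0,0,0],[0,0,0]]}}

```text
t: 6.38
eef_pos: [0.6371, -0.1616, 0.2]
ee_rot: [0.998, 0.06, -0.0, -0.0]
force: [-0.2, -0.6, -3.1]
opening: 0.0167
grip_force: 39.3
```

Run:
```python
from h import *
s=r.read_state();p=s["eef_pos"];print(s["t"],p,s["ee_rot"],s["force"])
t=get("top",3);q=get("side",3)
print(proj("side",[[.6378,-.163,.075],list(p)]),proj("top",p))
cv2.imwrite("pics/z4.png",np.hstack([crop(q,330,130,120,150,4),crop(t,340,110,78,150,4)])[:,:,::-1])
```

```text
6.3833 [ 0.63711909 -0.16161787  0.19997203] [ 9.98216257e-01  5.97010483e-02 -2.53317456e-04 -1.60623986e-04] [-0.24490797 -0.62419294 -3.10772574]
[[399.2491649  243.18108885]
 [404.97928572 192.99739068]] [[387.86166331 140.19922524]]
```

View pics/z4.png

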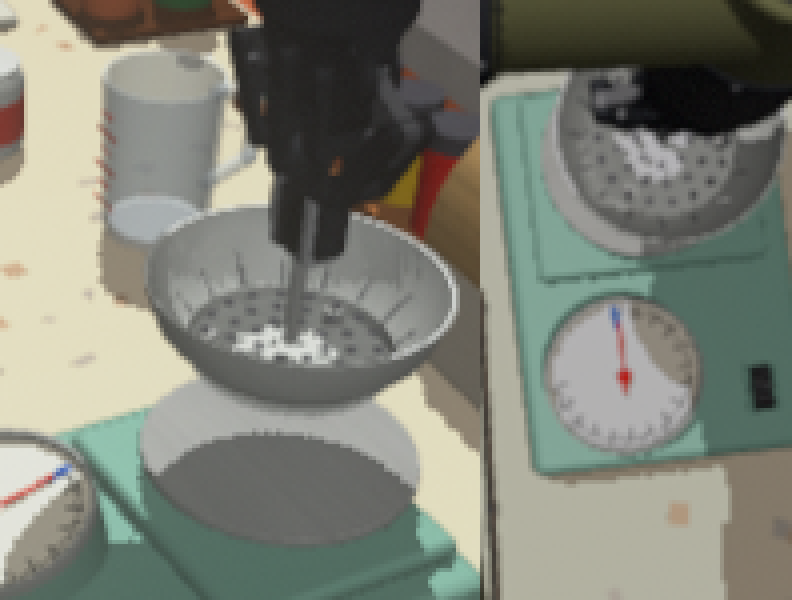

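The side view shows the basket hanging level over the pan. Its post is at (405,195), in line with the pan's middle at (399,243) below, so I'll lower it gently.

>>> {"name": "play_rows", "arguments": {"fingers": [0,0,0,0,0,0,0,0,0,0,0,0], "xyz": [[1,1,10],[0,0,12],[0,0,10],[0,0,8],[0,0,6],[0,0,4],[0,0,3],[0,0,2],[0,0,2],[0,0,2],[0,0,1],[0,0,0]], "angular": [[0,0,0],[0,0,0],[0,0,0],[0,0,0],[0,0,0],[0,0,0],[0,0,0],[0,0,0],[0,0,0],[0,0,0],[0,0,0],[0,0,0]]}}

```text
t: 7.48
eef_pos: [0.6384, -0.1637, 0.1403]
ee_rot: [0.998, 0.059, 0.0, 0.0]
force: [-0.4, 0.4, -2.3]
opening: 0.0172
grip_force: 39.4
```

>>> {"name": "play_rows", "arguments": {"fingers": [0,0,0,0,0,0,0,0], "xyz": [[0,0,1],[0,0,1],[0,0,1],[0,0,1],[0,0,0],[0,0,0],[0,0,0],[0,0,0]], "angular": [[0,0,0],[0,0,0],[0,0,0],[0,0,0],[0,0,0],[0,0,0],[0,0,0],[0,0,0]]}}

```text
t: 8.15
eef_pos: [0.6385, -0.1637, 0.1366]
ee_rot: [0.998, 0.059, 0.0, 0.0]
force: [0.8, 0.3, -0.6]
opening: 0.0169
grip_force: 39.6
```

>>> {"name": "play_rows", "arguments": {"fingers": [0.25,0.3,0.4,0.5,0.6,0.7,0.8,0.8,0.8,0.8,0.8,0.8], "xyz": [[0,0,0],[0,0,0],[0,0,0],[0,0,0],[0,0,0],[0,0,0],[0,0,0],[0,0,-10],[0,0,-20],[0,0,-25],[0,0,-20],[0,0,0]], "angular": [[0,0,0],[0,0,0],[0,0,0],[0,0,0],[0,0,0],[0,0,0],[0,0,0],[0,0,0],[0,0,0],[0,0,0],[0,0,0],[0,0,0]]}}

```text
t: 9.15
eef_pos: [0.64, -0.1645, 0.2183]
ee_rot: [0.998, 0.059, 0.004, 0.001]
force: [-0.7, 0.1, 1.5]
opening: 0.068
grip_force: 0.0
```

>>> {"name": "play_rows", "arguments": {"fingers": [0.4,0,0,0,0,0,0,0,0,0,0,0], "xyz": [[-15,6,0],[-30,12,0],[-36,14,0],[-36,14,0],[-30,11,0],[-18,7,10],[-5,2,25],[0,0,25],[0,0,25],[0,0,20],[0,0,10],[0,0,0]], "angular": [[0,0,0],[0,0,0],[0,0,0],[0,0,0],[0,0,0],[0,0,0],[0,0,0],[0,0,0],[0,0,0],[0,0,0],[0,0,0],[0,0,0]]}}

```text
t: 10.15
eef_pos: [0.4762, -0.249, 0.0943]
ee_rot: [0.998, 0.059, -0.002, -0.001]
force: [0.3, 0.3, -1.0]
opening: -0.0002
grip_force: 0.0
```

```bash
cat >> h.py <<'E'
def dial(k):
    for n in ("top","side"): get(n,k)
def cols(im,box):
    x,y,w,h=box;i=im[y:y+h,x:x+w].astype(float);rd=np.clip(i[...,0]-np.maximum(i[...,1],i[...,2])-25,0,None);b=np.clip(i[...,2]-np.maximum(i[...,0],i[...,1])-8,0,None)
    g=np.mgrid[y:y+h,x:x+w][::-1]+.5
    return rd,b,g
E
python3 - <<'E'
from h import *
s=r.read_state();p=s["eef_pos"];print(s["t"],p,s["ee_rot"],s["force"],s["opening"])
t=get("top",4);q=get("side",4)
print(proj("side",[p,[.4705,-.2508,.0475]]),proj("top",[p]))
cv2.imwrite("pics/z5.png",np.vstack([np.hstack([crop(q,295,215,80,100,5),crop(t,350,180,80,100,5)])])[:,:,::-1])
E
```

```text
10.15 [ 0.47624984 -0.24897237  0.09434778] [ 9.98256969e-01  5.89893028e-02 -1.72628403e-03 -5.53346802e-04] [ 0.30691883  0.32008351 -1.03202164] -0.00019954126311251162
[[344.29100003 279.93202768]
 [341.10675062 299.63869755]] [[413.53246644 203.81957377]]
```

View pics/z5.png

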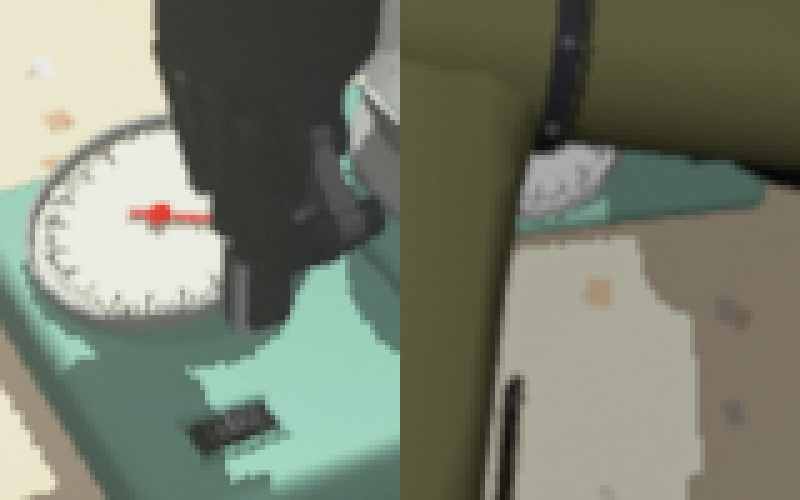

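The side view shows the shut fingertip at (344,280), just above the wheel at (342,300), and the needle has turned clockwise about the pivot (326.6,257.6). I'll measure the turn on the tilted dial plane.

```bash
cat >> h.py <<'E'
Y=.118;C=np.array([.4774,-.1475,.0663])
ex=np.array([np.cos(Y),np.sin(Y),0]);ey=np.array([-np.sin(Y),np.cos(Y),0]);a=np.radians(15)
nz=-np.sin(a)*ex+np.cos(a)*np.array([0,0,1]);px=np.cross(ey,nz)
def plane(n,uv,dz=0):
    o,d=ray(n,uv);c=C+nz*dz;p=o+d*((c-o)@nz)/(d@nz)-c;return p@px*1e3,p@ey*1e3
def angles(n,im,box=None,show=1):
    box=box or {"side":(298,236,62,48),"top":(352,182,48,46)}[n]
    rd,b,g=cols(im,box);P=np.array([plane(n,(u,v)) for u,v in zip(g[0].ravel(),g[1].ravel())])
    w=rd.ravel();hub0=P[w>=np.sort(w)[-8]].mean(0)
    o={}
    for nm,ww in(("red",w),("blue",b.ravel())):
        m=(ww>0);Q=P[m]-hub0;rr=np.hypot(*Q.T);k=(rr>12)&(rr<50)&(Q[:,0]*1>-99)
        o[nm]=(Q[k],ww[m][k])
    return hub0,o
E
python3 - <<'E'
from h import *
np.set_printoptions(precision=1,suppress=True,linewidth=150)
for k in(0,4):
  for n in(("side","top") if k==0 else ("side",)):
    im=np.load(f"pics/{n}{k}.npy");hub,o=angles(n,im);print(k,n,"hub",hub)
    for c,(Q,w) in o.items():
        if len(Q):
            m=(Q*w[:,None]).sum(0)/w.sum();print(c,len(Q),m,"cw deg",np.degrees(-np.arctan2(m[1],m[0])),np.hypot(*Q.T).max())
E
```

```text
0 side hub [ 1.2 -0.4]
red 27 [22.4 -1.2] cw deg 3.0563954768865793 38.34213018368791
blue 13 [44.7 -1.1] cw deg 1.4471631779230651 49.56385349530141Traceback (most recent call last):
  File "<stdin>", line 5, in <module>
  File "h.py", line 33, in angles
    rd,b,g=cols(im,box);P=np.array([plane(n,(u,v)) for u,v in zip(g[0].ravel(),g[1].ravel())])
                                    ~~~~~^^^^^^^^^
  File "h.py", line 30, in plane
    o,d=ray(n,uv);c=C+nz*dz;p=o+d*((c-o)@nz)/(d@nz)-c;return p@px*1e3,p@ey*1e3
        ~~~^^^^^^
  File "h.py", line 9, in ray
    K,o,q=cam(n);d=np.linalg.solve(K,[uv[0],uv[1],1])*[1,-1,-1];d=q.apply(d);return o,d/np.linalg.norm(d)
          ~~~^^^
  File "h.py", line 5, in cam
    c=optics.calibration(n);return np.array(c["mtx"]),np.array(c["position"]),R.from_quat(c["rotation"])
ValueError: time passes only in moves, steps and waits
```

```bash
sed -i 's/^def cam(n):/import functools\n@functools.cache\ndef cam(n):/' h.py
python3 - <<'E'
from h import *
np.set_printoptions(precision=1,suppress=True,linewidth=150)
for k in(0,4):
  for n in(("side","top") if k==0 else ("side",)):
    im=np.load(f"pics/{n}{k}.npy");hub,o=angles(n,im);print(k,n,"hub",hub)
    for c,(Q,w) in o.items():
        if len(Q):
            m=(Q*w[:,None]).sum(0)/w.sum();print(c,len(Q),m,"cw deg",np.degrees(-np.arctan2(m[1],m[0])),np.hypot(*Q.T).max())
E
```

```text
0 side hub [ 1.2 -0.4]
red 27 [22.4 -1.2] cw deg 3.0563954768865793 38.34213018368791
blue 13 [44.7 -1.1] cw deg 1.4471631779230651 49.56385349530141
0 top hub [-2.2  1.1]
red 14 [24.9  0.5] cw deg -1.1933602830529417 36.46362564375453
blue 10 [45.6  3.2] cw deg -3.976656968372031 49.261216613215154
4 side hub [ 0.7 -0.9]
red 17 [ 11.4 -12.4] cw deg 47.51795667518959 23.444954756663737
```

>>> {"name": "play_rows", "arguments": {"fingers": [0,0,0,0,0,0,0,0], "xyz": [[2,1,8],[0,0,12],[0,0,10],[0,0,7],[0,0,4],[0,0,2],[0,0,0],[0,0,0]], "angular": [[0,0,0],[0,0,0],[0,0,0],[0,0,0],[0,0,0],[0,0,0],[0,0,0],[0,0,0]]}}

```text
t: 10.92
eef_pos: [0.4796, -0.2502, 0.0536]
ee_rot: [0.998, 0.059, 0.0, 0.0]
force: [1.2, 0.4, 0.0]
opening: -0.0001
grip_force: 0.0
```

>>> {"name": "play_rows", "arguments": {"fingers": [0,0,0,0], "xyz": [[0,0,1],[0,0,1],[0,0,0],[0,0,0]], "angular": [[0,0,0],[0,0,0],[0,0,0],[0,0,0]]}}

```text
t: 11.25
eef_pos: [0.4795, -0.2501, 0.0515]
ee_rot: [0.998, 0.059, 0.0, 0.0]
force: [0.2, -0.1, 0.1]
opening: -0.0004
grip_force: 0.0
```

>>> {"name": "play_rows", "arguments": {"fingers": [0,0,0,0,0], "xyz": [[0,0,1],[0,0,1],[0,0,0.5],[0,0,0],[0,0,0]], "angular": [[0,0,0],[0,0,0],[0,0,0],[0,0,0],[0,0,0]]}}

```text
t: 11.67
eef_pos: [0.4795, -0.25, 0.0488]
ee_rot: [0.998, 0.059, -0.0, 0.0]
force: [0.6, -0.6, -0.3]
opening: -0.0001
grip_force: 0.0
```

>>> {"name": "play_rows", "arguments": {"fingers": [0,0,0,0], "xyz": [[0,0,0.5],[0,0,0],[0,0,0],[0,0,0]], "angular": [[0,0,0],[0,0,0],[0,0,0],[0,0,0]]}}

```text
t: 12.0
eef_pos: [0.4795, -0.2501, 0.0484]
ee_rot: [0.998, 0.059, -0.0, 0.0]
force: [0.8, -0.6, 0.4]
opening: 0.0
grip_force: 0.0
```

>>> {"name": "play_rows", "arguments": {"fingers": [0,0,0,0], "xyz": [[0,0,0.5],[0,0,0],[0,0,0],[0,0,0]], "angular": [[0,0,0],[0,0,0],[0,0,0],[0,0,0]]}}

```text
t: 12.33
eef_pos: [0.4795, -0.2501, 0.0478]
ee_rot: [0.998, 0.059, -0.0, 0.0]
force: [-0.2, 0.1, -0.5]
opening: 0.0001
grip_force: 0.0
```

>>> {"name": "play_rows", "arguments": {"fingers": [0,0,0,0], "xyz": [[0,0,0.4],[0,0,0],[0,0,0],[0,0,0]], "angular": [[0,0,0],[0,0,0],[0,0,0],[0,0,0]]}}

```text
t: 12.67
eef_pos: [0.4795, -0.2501, 0.0474]
ee_rot: [0.998, 0.059, -0.0, 0.0]
force: [0.4, 0.0, -0.6]
opening: -0.0001
grip_force: 0.0
```

>>> {"name": "play_rows", "arguments": {"fingers": [0,0,0,0], "xyz": [[0,0,0.4],[0,0,0],[0,0,0],[0,0,0]], "angular": [[0,0,0],[0,0,0],[0,0,0],[0,0,0]]}}

```text
t: 13.0
eef_pos: [0.4795, -0.2501, 0.047]
ee_rot: [0.998, 0.059, -0.0, 0.0]
force: [-0.9, 0.4, 1.3]
opening: 0.0003
grip_force: 0.0
```

>>> {"name": "play_rows", "arguments": {"fingers": [0,0,0,0], "xyz": [[0,0,0.4],[0,0,0],[0,0,0],[0,0,0]], "angular": [[0,0,0],[0,0,0],[0,0,0],[0,0,0]]}}

```text
t: 13.33
eef_pos: [0.4795, -0.2501, 0.0467]
ee_rot: [0.998, 0.059, 0.0, 0.0]
force: [0.2, 0.5, 0.2]
opening: -0.0
grip_force: 0.0
```

>>> {"name": "play_rows", "arguments": {"fingers": [0,0,0,0], "xyz": [[0,0,0.4],[0,0,0],[0,0,0],[0,0,0]], "angular": [[0,0,0],[0,0,0],[0,0,0],[0,0,0]]}}

```text
t: 13.67
eef_pos: [0.4795, -0.2501, 0.0465]
ee_rot: [0.998, 0.059, 0.0, 0.0]
force: [-0.7, 1.3, 2.0]
opening: 0.0001
grip_force: 1.2
```

>>> {"name": "play_rows", "arguments": {"fingers": [0,0,0,0], "xyz": [[0,0,0.4],[0,0,0],[0,0,0],[0,0,0]], "angular": [[0,0,0],[0,0,0],[0,0,0],[0,0,0]]}}

```text
t: 14.0
eef_pos: [0.4796, -0.2501, 0.0464]
ee_rot: [0.998, 0.059, 0.0, 0.0]
force: [-1.8, 1.6, 5.9]
opening: -0.0005
grip_force: 2.7
```

>>> {"name": "play_rows", "arguments": {"fingers": [0,0,0,0,0,0], "xyz": [[0,0,0.2],[0,0,0],[-0.7,0,0],[-0.7,0,0],[-0.6,0,0],[0,0,0]], "angular": [[0,0,0],[0,0,0],[0,0,0],[0,0,0],[0,0,0],[0,0,0]]}}

```text
t: 14.5
eef_pos: [0.4786, -0.2504, 0.0464]
ee_rot: [0.998, 0.059, 0.001, 0.0]
force: [4.1, 2.0, 5.6]
opening: 0.0002
grip_force: 2.4
```

>>> {"name": "play_rows", "arguments": {"fingers": [0,0,0,0,0,0], "xyz": [[-0.7,0,0.15],[-0.7,0,0],[-0.7,0,0],[-0.7,0,0],[0,0,0],[0,0,0]], "angular": [[0,0,0],[0,0,0],[0,0,0],[0,0,0],[0,0,0],[0,0,0]]}}

```text
t: 15.0
eef_pos: [0.4758, -0.2508, 0.0466]
ee_rot: [0.998, 0.059, 0.001, 0.0]
force: [4.2, 1.8, 5.7]
opening: 0.0001
grip_force: 3.2
```

Run:
```python
from h import *
np.set_printoptions(precision=2,suppress=True,linewidth=150)
s=r.read_state();print(s["force"],s["wrist_torque"],s["eef_pos"])
im=get("side",5);s=r.read_state();print(s["force"],s["wrist_torque"])
hub,o=angles("side",im);print(hub)
for c,(Q,w) in o.items():
    print(c,len(Q), (Q*w[:,None]).sum(0)/w.sum() if len(Q) else "")
```

```text
[4.18 1.82 5.73] [ 0.53 -0.98  0.04] [ 0.48 -0.25  0.05]
[3.34 2.87 5.98] [ 0.52 -0.96 -0.03]
[-0.36 -0.04]
red 0 
blue 0
```

>>> {"name": "play_rows", "arguments": {"fingers": [0,0,0,0,0,0,0], "xyz": [[-0.8,0,0.1],[-0.8,0,0],[-0.8,0,0],[-0.8,0,0],[-0.8,0,0],[0,0,0],[0,0,0]], "angular": [[0,0,0],[0,0,0],[0,0,0],[0,0,0],[0,0,0],[0,0,0],[0,0,0]]}}

```text
t: 15.63
eef_pos: [0.472, -0.2512, 0.0467]
ee_rot: [0.998, 0.059, 0.002, 0.001]
force: [2.9, 1.9, 7.1]
opening: 0.0
grip_force: 3.7
```

>>> {"name": "play_rows", "arguments": {"fingers": [0,0,0,0,0,0,0], "xyz": [[-0.8,0,0],[-0.8,0,0],[-0.8,0,0],[-0.8,0,0],[-0.8,0,0],[0,0,0],[0,0,0]], "angular": [[0,0,0],[0,0,0],[0,0,0],[0,0,0],[0,0,0],[0,0,0],[0,0,0]]}}

```text
t: 16.22
eef_pos: [0.4682, -0.2517, 0.0469]
ee_rot: [0.998, 0.059, 0.002, 0.001]
force: [2.4, 2.5, 7.7]
opening: -0.0003
grip_force: 4.1
```

>>> {"name": "play_rows", "arguments": {"fingers": [0,0,0,0,0,0,0,0], "xyz": [[-0.8,0,-0.1],[-0.8,0,0],[-0.8,0,0],[-0.8,0,0],[-0.8,0,-0.1],[-0.8,0,0],[0,0,0],[0,0,0]], "angular": [[0,0,0],[0,0,0],[0,0,0],[0,0,0],[0,0,0],[0,0,0],[0,0,0],[0,0,0]]}}

```text
t: 16.88
eef_pos: [0.4633, -0.2523, 0.0471]
ee_rot: [0.998, 0.059, 0.002, 0.001]
force: [2.4, 2.4, 8.5]
opening: -0.0001
grip_force: 4.2
```

>>> {"name": "play_rows", "arguments": {"fingers": [0,0,0,0,0,0,0,0], "xyz": [[0,0,-2],[0,0,-5],[0,0,-15],[0,0,-30],[0,0,-35],[0,0,-30],[0,0,-10],[0,0,0]], "angular": [[0,0,0],[0,0,0],[0,0,0],[0,0,0],[0,0,0],[0,0,0],[0,0,0],[0,0,0]]}}

```text
t: 17.55
eef_pos: [0.4627, -0.2527, 0.1756]
ee_rot: [0.998, 0.059, 0.002, 0.001]
force: [-0.1, -0.7, 0.6]
opening: 0.0001
grip_force: 0.0
```

Run:
```python
from h import *
np.set_printoptions(precision=2,suppress=True,linewidth=150)
s=r.read_state();print(s["t"],s["eef_pos"])
im=get("side",6)
hub,o=angles("side",im);print(hub)
for c,(Q,w) in o.items():
    if len(Q): m=(Q*w[:,None]).sum(0)/w.sum();print(c,len(Q),m,np.degrees(-np.arctan2(m[1],m[0])),np.hypot(*Q.T).max())
cv2.imwrite("pics/z6.png",crop(im,290,200,150,110,5)[:,:,::-1])
```

```text
17.55 [ 0.46 -0.25  0.18]
[ 0.7  -0.89]
red 34 [ 17.23 -18.11] 46.42545518476368 39.875684215927734
blue 18 [ 39.04 -17.6 ] 24.266290407201495 48.301493906319806
```

View pics/z6.png

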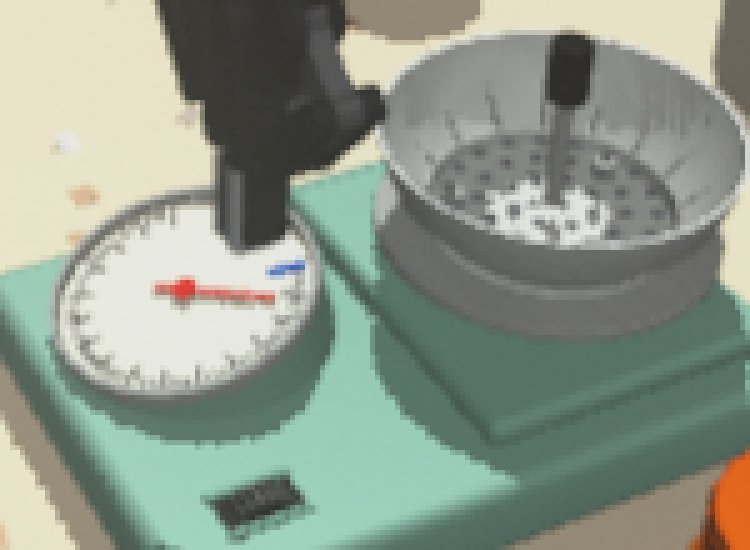

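The side view shows the basket centred on the pan at about (402,230). The blue mark has followed clockwise to (347,254), and the needle tip is at (344,259), about 22° further on. That leaves about 0.96 rad of wheel, a 15.5 mm stroke.

>>> {"name": "play_rows", "arguments": {"fingers": [0,0,0,0,0,0,0,0,0,0], "xyz": [[8,0,10],[7.5,0,25],[0,0,30],[0,0,25],[0,0,15],[0,0,10],[0,0,5],[0,0,2],[0,0,0],[0,0,0]], "angular": [[0,0,0],[0,0,0],[0,0,0],[0,0,0],[0,0,0],[0,0,0],[0,0,0],[0,0,0],[0,0,0],[0,0,0]]}}

```text
t: 18.43
eef_pos: [0.478, -0.2505, 0.0515]
ee_rot: [0.998, 0.059, 0.001, 0.0]
force: [0.3, 0.1, 1.2]
opening: -0.0001
grip_force: 0.0
```

>>> {"name": "play_rows", "arguments": {"fingers": [0,0,0,0,0,0,0], "xyz": [[0,0,1],[0,0,1],[0,0,1],[0,0,0.6],[0,0,0.4],[0,0,0],[0,0,0]], "angular": [[0,0,0],[0,0,0],[0,0,0],[0,0,0],[0,0,0],[0,0,0],[0,0,0]]}}

```text
t: 19.02
eef_pos: [0.4777, -0.2504, 0.0474]
ee_rot: [0.998, 0.059, 0.0, 0.0]
force: [-0.7, 1.9, 5.5]
opening: -0.0001
grip_force: 2.8
```

>>> {"name": "play_rows", "arguments": {"fingers": [0,0,0,0], "xyz": [[0,0,0.4],[0,0,0],[0,0,0],[0,0,0]], "angular": [[0,0,0],[0,0,0],[0,0,0],[0,0,0]]}}

```text
t: 19.35
eef_pos: [0.4777, -0.2504, 0.0474]
ee_rot: [0.998, 0.059, 0.0, 0.0]
force: [-2.5, 3.5, 7.5]
opening: 0.0001
grip_force: 3.6
```

>>> {"name": "play_rows", "arguments": {"fingers": [0,0,0,0,0,0,0], "xyz": [[-0.8,0,0],[-0.8,0,0],[-0.8,0,0],[-0.8,0,0],[-0.8,0,0],[0,0,0],[0,0,0]], "angular": [[0,0,0],[0,0,0],[0,0,0],[0,0,0],[0,0,0],[0,0,0],[0,0,0]]}}

```text
t: 19.93
eef_pos: [0.4748, -0.251, 0.0475]
ee_rot: [0.998, 0.059, 0.002, 0.001]
force: [2.6, 1.3, 6.2]
opening: -0.0001
grip_force: 3.1
```

>>> {"name": "play_rows", "arguments": {"fingers": [0,0,0,0,0,0,0], "xyz": [[-0.8,0,0],[-0.8,0,0],[-0.8,0,0],[-0.8,0,0],[-0.8,0,0],[0,0,0],[0,0,0]], "angular": [[0,0,0],[0,0,0],[0,0,0],[0,0,0],[0,0,0],[0,0,0],[0,0,0]]}}

```text
t: 20.52
eef_pos: [0.471, -0.2514, 0.0478]
ee_rot: [0.998, 0.059, 0.002, 0.001]
force: [3.3, 2.7, 7.0]
opening: 0.0001
grip_force: 3.5
```

>>> {"name": "play_rows", "arguments": {"fingers": [0,0,0,0,0,0,0], "xyz": [[-0.8,0,0],[-0.8,0,0],[-0.8,0,-0.1],[-0.8,0,0],[-0.8,0,0],[0,0,0],[0,0,0]], "angular": [[0,0,0],[0,0,0],[0,0,0],[0,0,0],[0,0,0],[0,0,0],[0,0,0]]}}

```text
t: 21.1
eef_pos: [0.4671, -0.2519, 0.048]
ee_rot: [0.998, 0.059, 0.002, 0.001]
force: [3.3, 2.0, 7.1]
opening: 0.0001
grip_force: 3.8
```

>>> {"name": "play_rows", "arguments": {"fingers": [0,0,0,0,0,0,0], "xyz": [[-0.8,0,0],[-0.8,0,-0.1],[-0.8,0,0],[-0.8,0,0],[-0.8,0,0],[0,0,0],[0,0,0]], "angular": [[0,0,0],[0,0,0],[0,0,0],[0,0,0],[0,0,0],[0,0,0],[0,0,0]]}}

```text
t: 21.68
eef_pos: [0.463, -0.2524, 0.0481]
ee_rot: [0.998, 0.059, 0.002, 0.001]
force: [1.3, 2.8, 7.8]
opening: 0.0001
grip_force: 3.9
```

>>> {"name": "play_rows", "arguments": {"fingers": [0,0,0,0,0,0,0,0], "xyz": [[0,0,-2],[0,0,-5],[0,0,-15],[0,0,-30],[0,0,-35],[0,0,-30],[0,0,-10],[0,0,0]], "angular": [[0,0,0],[0,0,0],[0,0,0],[0,0,0],[0,0,0],[0,0,0],[0,0,0],[0,0,0]]}}

```text
t: 22.35
eef_pos: [0.4623, -0.2527, 0.1766]
ee_rot: [0.998, 0.059, 0.002, 0.001]
force: [0.7, 0.0, -0.1]
opening: -0.0001
grip_force: 0.0
```

```bash
cat > m.py <<'E'
from h import *
np.set_printoptions(precision=2,suppress=True,linewidth=150)
def meas(im,n="side"):
    hub,o=angles(n,im);out=[]
    for c,(Q,w) in o.items():
        if len(Q): m=(Q*w[:,None]).sum(0)/w.sum();out.append((c,len(Q),m,round(float(np.degrees(-np.arctan2(m[1],m[0]))),2)))
    return hub,out
E
python3 - <<'E'
from m import *
s=r.read_state();print(s["t"],s["eef_pos"])
im=np.mean([get("side",f"7{i}").astype(float) for i in range(3)],0).astype(np.uint8);np.save("pics/side7.npy",im)
print(meas(im));print(meas(np.load("pics/side0.npy")))
cv2.imwrite("pics/z7.png",np.hstack([cv2.resize(np.load(f"pics/side{k}.npy")[230:280,298:358],None,fx=6.6,fy=6.6,interpolation=cv2.INTER_CUBIC) for k in(0,7)])[:,:,::-1])
E
```

```text
22.35 [ 0.46 -0.25  0.18]
(array([ 0.7 , -0.89]), [('red', 32, array([ 16.78, -17.73]), 46.57), ('blue', 13, array([ 32.96, -30.86]), 43.12)])
(array([ 1.23, -0.44]), [('red', 27, array([22.45, -1.2 ]), 3.06), ('blue', 13, array([44.73, -1.13]), 1.45)])
```

View pics/z7.png

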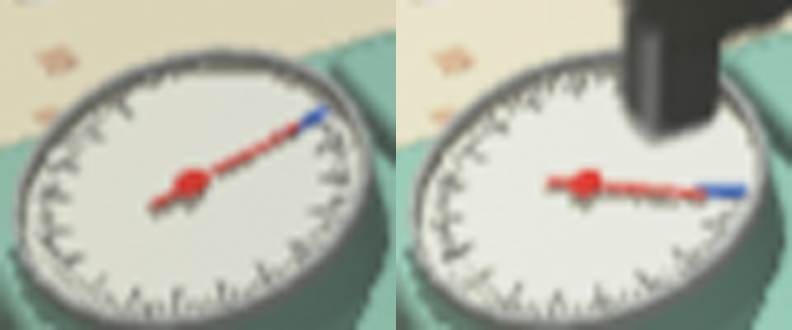

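The needle runs from hub (387,257.9) to a tip near (404,259.5). The blue mark at (407,259) sits slightly counter-clockwise of that line, by an estimated 2–4°. I'll swing the hand aside to measure from both views.

>>> {"name": "play_rows", "arguments": {"fingers": [0,0,0,0,0,0,0], "xyz": [[0,15,-15],[0,30,-15],[0,35,0],[0,35,0],[0,30,0],[0,15,0],[0,0,0]], "angular": [[0,0,0],[0,0,0],[0,0,0],[0,0,0],[0,0,0],[0,0,0],[0,0,0]]}}

```text
t: 23.08
eef_pos: [0.4791, -0.4133, 0.1994]
ee_rot: [0.998, 0.057, -0.003, -0.001]
force: [0.4, 0.2, 0.2]
opening: -0.0002
grip_force: 0.0
```

```bash
cat >> m.py <<'E'
def uvs(im,box):
    rd,b,g=cols(im,box);out={}
    for nm,w in(("red",rd),("blue",b)):
        out[nm]=(g[0][w>0],g[1][w>0],w[w>0])
    return out
BX={"side":(298,236,62,48),"top":(352,182,48,46)}
def report(k):
    res={}
    for n in("top","side"):
        im=np.load(f"pics/{n}{k}.npy");o=uvs(im,BX[n])
        u,v,w=o["blue"];bl=np.array([np.average(u,weights=w),np.average(v,weights=w)])
        u,v,w=o["red"];m=w>np.max(w)*.75;P=np.c_[u,v];
        ww=np.clip(w,0,60);line=cv2.fitLine(P[w>15].astype(np.float32),cv2.DIST_L1,0,.01,.01).ravel();d=line[:2];
        if d@(bl-line[2:])<0:d=-d
        nrm=np.array([-d[1],d[0]]);off=(bl-line[2:])@nrm;t=(P-line[2:])@d
        hub=P[m].mean(0);res[n]=(bl,hub,line[2:]+d*t.max());print(n,"blue",bl,"hub",hub,"dir",d,"blue off line px",off,"r",(bl-hub)@d,"tip t",t.max()-(hub-line[2:])@d)
    B=tri(res["top"][0],res["side"][0]);H=tri(res["top"][1],res["side"][1]);T=tri(res["top"][2],res["side"][2])
    for nm,p in(("blue",B),("hub",H),("tip",T)):
        q=p[0]-H[0];print(nm,p[0]*1e3,p[1]*1e3,"local",np.array([q@px,q@ey,q@nz])*1e3,"cw",np.degrees(-np.arctan2(q@ey,q@px)))
E
python3 - <<'E'
from m import *
for n in("top","side"):get(n,8)
s=r.read_state();print(s["t"],s["eef_pos"])
for k in(0,8):print(k);report(k)
E
```

```text
23.1833 [ 0.48 -0.41  0.2 ]
0
top blue [373.71 188.94] hub [376.1 204.3] dir [-0. -1.] blue off line px -1.767477474844465 r 15.370442162109962 tip t 11.803968653455389
side blue [345.69 247.76] hub [327.  257.5] dir [ 0.88 -0.47] blue off line px 0.02627410559315038 r 21.075016653688426 tip t 17.911766082048416
blue [ 521.9  -139.08   74.3 ] 3.3673419993492364 local [45.65  2.28 -3.46] cw -2.8625506452787075
hub [ 477.49 -146.65   65.82] 2.9500469134100102 local [0. 0. 0.] cw -0.0
tip [ 512.33 -144.21   76.63] 5.4444700328001385 local [36.5  -1.68  1.41] cw 2.6334746171197176
8
top blue [384.47 191.54] hub [376. 204.] dir [ 0.64 -0.77] blue off line px -1.534835434657105 r 14.98801316962212 tip t 12.739669770002365
side blue [348.06 258.99] hub [326.83 257.61] dir [1.   0.09] blue off line px -1.0364466846855473 r 21.262687601698296 tip t 17.860977373189417
blue [ 514.63 -170.68   70.8 ] 3.2968136028989594 local [ 33.95 -28.56  -3.3 ] cw 40.06909266014953
hub [ 477.85 -146.28   65.2 ] 1.8185687617851702 local [0. 0. 0.] cw -0.0
tip [ 506.98 -169.98   70.43] 3.771912971325707 local [ 26.59 -26.97  -1.71] cw 45.39767248682641
```

Run:
```python
from m import *
for n in("top","side"):
    for i in range(3):get(n,f"9{i}")
for k in("0","6","8","90","91","92"):
  for n in("top","side"):
    if n=="top" and k=="6":continue
    im=np.load(f"pics/{n}{k}.npy");x,y,w,h=BX[n];i=im[y:y+h,x:x+w].astype(float)
    i=cv2.resize(i,None,fx=4,fy=4,interpolation=cv2.INTER_CUBIC);rd=np.clip(i[...,0]-np.maximum(i[...,1],i[...,2])-12,0,None);b=np.clip(i[...,2]-np.maximum(i[...,0],i[...,1])-5,0,None)
    g=(np.mgrid[0:h*4,0:w*4][::-1]+.5)/4+np.array([x,y])[:,None,None]
    m=rd>.7*rd.max();hub=np.array([np.average(g[j][m],weights=rd[m]) for j in(0,1)]);hp=np.array(plane(n,hub))
    def P(dz,W):
        s=W>0;return np.array([plane(n,(u,v),dz) for u,v in zip(g[0][s],g[1][s])]),W[s]
    Q,W=P(0,rd);Q=Q-hp;rr=np.hypot(*Q.T);s=(rr>12)&(rr<42)&(Q[:,0]>0)
    v=(Q[s]*W[s,None]).sum(0);ra=np.degrees(-np.arctan2(v[1],v[0]));out=[]
    for dz in(0,-.002,-.0035):
        Qb,Wb=P(dz,b);Qb=Qb-hp;v=(Qb*Wb[:,None]).sum(0);out.append(np.degrees(-np.arctan2(v[1],v[0])))
    print(k,n,"red",round(ra,2),"blue at dz 0,-2,-3.5",np.round(out,2),"diff",np.round(ra-np.array(out),2))
```

```text
0 top red -0.69 blue at dz 0,-2,-3.5 [-3.66 -3.37 -3.15] diff [2.98 2.69 2.47]
0 side red 2.01 blue at dz 0,-2,-3.5 [ 1.12 -1.32 -3.1 ] diff [0.89 3.33 5.11]
6 side red 46.75 blue at dz 0,-2,-3.5 [24.52 21.97 20.05] diff [22.22 24.77 26.7 ]
8 top red 43.88 blue at dz 0,-2,-3.5 [38.29 38.92 39.4 ] diff [5.58 4.95 4.48]
8 side red 47.11 blue at dz 0,-2,-3.5 [43.1  40.94 39.26] diff [4.   6.17 7.84]
90 top red 43.9 blue at dz 0,-2,-3.5 [38.32 38.96 39.43] diff [5.58 4.95 4.47]
90 side red 47.11 blue at dz 0,-2,-3.5 [43.1  40.93 39.26] diff [4.01 6.18 7.85]
91 top red 43.93 blue at dz 0,-2,-3.5 [38.33 38.96 39.44] diff [5.6  4.96 4.49]
91 side red 47.1 blue at dz 0,-2,-3.5 [43.09 40.92 39.25] diff [4.01 6.18 7.85]
92 top red 44.02 blue at dz 0,-2,-3.5 [38.41 39.04 39.52] diff [5.61 4.98 4.5 ]
92 side red 47.08 blue at dz 0,-2,-3.5 [43.1  40.93 39.26] diff [3.98 6.15 7.83]
```

Both views agree: the blue mark lags the needle by about 5°, which is about 3.5 mm more of rim travel.

>>> {"name": "play_rows", "arguments": {"fingers": [0,0,0,0,0,0,0,0,0,0,0,0], "xyz": [[2,-15,0],[3,-30,0],[3,-35,0],[2,-35,0],[2,-30,5],[0,-15,20],[0,0,30],[0,0,30],[0,0,30],[0,0,20],[0,0,8],[0,0,0]], "angular": [[0,0,0],[0,0,0],[0,0,0],[0,0,0],[0,0,0],[0,0,0],[0,0,0],[0,0,0],[0,0,0],[0,0,0],[0,0,0],[0,0,0]]}}

```text
t: 24.48
eef_pos: [0.4723, -0.2502, 0.0586]
ee_rot: [0.998, 0.059, -0.002, -0.0]
force: [0.7, -0.2, 0.0]
opening: -0.0001
grip_force: 0.0
```

>>> {"name": "play_rows", "arguments": {"fingers": [0,0,0], "xyz": [[0,0,1],[0,0,0],[0,0,0]], "angular": [[0,0,0],[0,0,0],[0,0,0]]}}

```text
t: 24.73
eef_pos: [0.4745, -0.2511, 0.0614]
ee_rot: [0.998, 0.059, 0.001, 0.001]
force: [0.7, -0.8, -0.1]
opening: -0.0003
grip_force: 0.0
```

>>> {"name": "play_rows", "arguments": {"fingers": [0,0,0,0,0,0,0], "xyz": [[0,0,3],[0,0,4],[0,0,3],[0,0,1],[0,0,1],[0,0,0],[0,0,0]], "angular": [[0,0,0],[0,0,0],[0,0,0],[0,0,0],[0,0,0],[0,0,0],[0,0,0]]}}

```text
t: 25.32
eef_pos: [0.4735, -0.2508, 0.0483]
ee_rot: [0.998, 0.059, 0.0, 0.0]
force: [-1.5, 1.9, 5.0]
opening: 0.0001
grip_force: 2.9
```

>>> {"name": "play_rows", "arguments": {"fingers": [0,0,0,0,0], "xyz": [[0,0,0.6],[0,0,0.4],[0,0,0],[0,0,0],[0,0,0]], "angular": [[0,0,0],[0,0,0],[0,0,0],[0,0,0],[0,0,0]]}}

```text
t: 25.73
eef_pos: [0.4741, -0.2508, 0.0482]
ee_rot: [0.998, 0.059, 0.001, 0.0]
force: [-2.3, 4.0, 9.3]
opening: -0.0
grip_force: 4.6
```

>>> {"name": "play_rows", "arguments": {"fingers": [0,0,0,0,0,0,0,0,0], "xyz": [[0,0,-0.2],[-0.8,0,0],[-0.8,0,0],[-0.8,0,0],[-0.8,0,0],[-0.8,0,0],[-0.6,0,0],[0,0,0],[0,0,0]], "angular": [[0,0,0],[0,0,0],[0,0,0],[0,0,0],[0,0,0],[0,0,0],[0,0,0],[0,0,0],[0,0,0]]}}

```text
t: 26.48
eef_pos: [0.4708, -0.2512, 0.0484]
ee_rot: [0.998, 0.059, 0.002, 0.001]
force: [1.3, 3.5, 6.5]
opening: 0.0004
grip_force: 2.9
```

>>> {"name": "play_rows", "arguments": {"fingers": [0,0,0,0,0,0,0,0,0,0,0,0], "xyz": [[0,0,-2],[0,0,-5],[0,0,-15],[0,0,-30],[0,0,-35],[0,0,-30],[0,10,-25],[0,30,-10],[0,40,0],[0,40,0],[0,30,0],[0,10,0]], "angular": [[0,0,0],[0,0,0],[0,0,0],[0,0,0],[0,0,0],[0,0,0],[0,0,0],[0,0,0],[0,0,0],[0,0,0],[0,0,0],[0,0,0]]}}

```text
t: 27.48
eef_pos: [0.4866, -0.4136, 0.1969]
ee_rot: [0.998, 0.057, -0.002, -0.0]
force: [1.0, 0.7, -0.9]
opening: 0.0002
grip_force: 0.0
```

```bash
cat > n.py <<'E'
from m import *
def go(k):
  for n in("top","side"):
    im=np.load(f"pics/{n}{k}.npy");x,y,w,h=BX[n];i=im[y:y+h,x:x+w].astype(float)
    i=cv2.resize(i,None,fx=4,fy=4,interpolation=cv2.INTER_CUBIC);rd=np.clip(i[...,0]-np.maximum(i[...,1],i[...,2])-12,0,None);b=np.clip(i[...,2]-np.maximum(i[...,0],i[...,1])-5,0,None)
    g=(np.mgrid[0:h*4,0:w*4][::-1]+.5)/4+np.array([x,y])[:,None,None]
    m=rd>.7*rd.max();hub=np.array([np.average(g[j][m],weights=rd[m]) for j in(0,1)]);hp=np.array(plane(n,hub))
    def P(dz,W):
        s=W>0;return np.array([plane(n,(u,v),dz) for u,v in zip(g[0][s],g[1][s])]),W[s]
    Q,W=P(0,rd);Q=Q-hp;rr=np.hypot(*Q.T);s=(rr>12)&(rr<42)&(Q[:,0]>0)
    v=(Q[s]*W[s,None]).sum(0);ra=np.degrees(-np.arctan2(v[1],v[0]));out=[]
    for dz in(0,-.001,-.002,-.0035):
        Qb,Wb=P(dz,b);Qb=Qb-hp;v=(Qb*Wb[:,None]).sum(0);out.append(np.degrees(-np.arctan2(v[1],v[0])))
    print(k,n,"red",round(ra,2),"blue at dz 0,-1,-2,-3.5",np.round(out,2),"diff",np.round(ra-np.array(out),2))
E
python3 - <<'E'
from n import *
for n in("top","side"):get(n,10)
s=r.read_state();print(s["t"],s["eef_pos"]);go(10)
t=np.load("pics/top10.npy");q=np.load("pics/side10.npy")
f=lambda im,x,y,w,h,s:cv2.resize(im[y:y+h,x:x+w],None,fx=s,fy=s,interpolation=cv2.INTER_CUBIC)
cv2.imwrite("pics/z8.png",np.vstack([np.hstack([f(q,300,232,50,50,8),f(t,351,178,50,50,8)])])[:,:,::-1])
E
```

```text
27.5833 [ 0.49 -0.41  0.2 ]
10 top red 43.88 blue at dz 0,-1,-2,-3.5 [41.45 41.77 42.08 42.56] diff [2.43 2.11 1.8  1.32]
10 side red 46.92 blue at dz 0,-1,-2,-3.5 [46.31 45.28 44.23 42.62] diff [0.62 1.65 2.69 4.31]
```

View pics/z8.png

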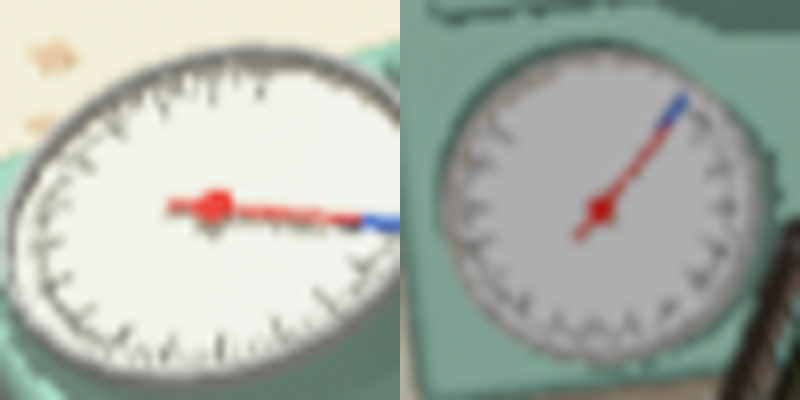

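Blue (at (384,192) in the top view) now nearly continues the needle's line in both views. It still lags by about 1.9°, so one small correction is needed.

>>> {"name": "play_rows", "arguments": {"fingers": [0,0,0,0,0,0,0,0,0,0,0,0], "xyz": [[1,-15,0],[1,-30,0],[1,-35,0],[1,-35,0],[0,-30,5],[0,-15,20],[0,0,30],[0,0,30],[0,0,30],[0,0,20],[0,0,5],[0,0,0]], "angular": [[0,0,0],[0,0,0],[0,0,0],[0,0,0],[0,0,0],[0,0,0],[0,0,0],[0,0,0],[0,0,0],[0,0,0],[0,0,0],[0,0,0]]}}

```text
t: 28.58
eef_pos: [0.4718, -0.25, 0.0575]
ee_rot: [0.998, 0.06, -0.001, -0.0]
force: [0.1, 0.3, 0.4]
opening: -0.0
grip_force: 0.0
```

>>> {"name": "play_rows", "arguments": {"fingers": [0,0,0], "xyz": [[0,0,1],[0,0,0],[0,0,0]], "angular": [[0,0,0],[0,0,0],[0,0,0]]}}

```text
t: 28.83
eef_pos: [0.4738, -0.251, 0.0595]
ee_rot: [0.998, 0.059, 0.001, 0.0]
force: [-0.0, -0.5, -0.8]
opening: -0.0001
grip_force: 0.0
```

>>> {"name": "play_rows", "arguments": {"fingers": [0,0,0,0,0,0,0,0], "xyz": [[0,0,3],[0,0,3],[0,0,2],[0,0,1],[0,0,1],[0,0,0],[0,0,0],[0,0,0]], "angular": [[0,0,0],[0,0,0],[0,0,0],[0,0,0],[0,0,0],[0,0,0],[0,0,0],[0,0,0]]}}

```text
t: 29.5
eef_pos: [0.4729, -0.2509, 0.0485]
ee_rot: [0.998, 0.059, 0.0, 0.0]
force: [-1.3, 2.5, 5.5]
opening: 0.0002
grip_force: 2.6
```

>>> {"name": "play_rows", "arguments": {"fingers": [0,0,0,0], "xyz": [[0,0,0.6],[0,0,0.4],[0,0,0],[0,0,0]], "angular": [[0,0,0],[0,0,0],[0,0,0],[0,0,0]]}}

```text
t: 29.83
eef_pos: [0.4734, -0.2509, 0.0483]
ee_rot: [0.998, 0.059, 0.001, 0.0]
force: [-2.7, 3.3, 8.8]
opening: 0.0002
grip_force: 4.4
```

>>> {"name": "play_rows", "arguments": {"fingers": [0,0,0,0,0,0,0,0], "xyz": [[0,0,-0.2],[-0.8,0,0],[-0.8,0,0],[-0.8,0,0],[-0.8,0,0],[-0.4,0,0],[0,0,0],[0,0,0]], "angular": [[0,0,0],[0,0,0],[0,0,0],[0,0,0],[0,0,0],[0,0,0],[0,0,0],[0,0,0]]}}

```text
t: 30.5
eef_pos: [0.4709, -0.2514, 0.0485]
ee_rot: [0.998, 0.059, 0.002, 0.001]
force: [2.7, 2.2, 5.8]
opening: 0.0002
grip_force: 3.1
```

>>> {"name": "play_rows", "arguments": {"fingers": [0,0,0,0,0,0,0,0,0,0,0,0], "xyz": [[0,0,-2],[0,0,-5],[0,0,-15],[0,0,-30],[0,0,-35],[0,0,-30],[0,10,-25],[0,30,-10],[0,40,0],[0,40,0],[0,30,0],[0,10,0]], "angular": [[0,0,0],[0,0,0],[0,0,0],[0,0,0],[0,0,0],[0,0,0],[0,0,0],[0,0,0],[0,0,0],[0,0,0],[0,0,0],[0,0,0]]}}

```text
t: 31.5
eef_pos: [0.4869, -0.4135, 0.1969]
ee_rot: [0.998, 0.057, -0.002, -0.001]
force: [-0.2, 0.8, -0.6]
opening: 0.0
grip_force: 0.0
```

Run:
```python
from n import *
for n in("top","side"):get(n,11)
s=r.read_state();print(s["t"],s["eef_pos"]);go(11)
q=np.load("pics/side11.npy");t=np.load("pics/top11.npy")
cv2.imwrite("pics/z9.png",np.hstack([crop(q,290,120,160,200,3)[:,:400],crop(t,340,110,100,150,4)[:600]])[:600,:800,::-1] if 0 else np.hstack([crop(q,295,190,150,120,3),crop(t,340,115,90,120,3)])[:,:,::-1])
```

```text
31.6 [ 0.49 -0.41  0.2 ]
11 top red 43.99 blue at dz 0,-1,-2,-3.5 [43.36 43.68 43.99 44.47] diff [ 0.63  0.32  0.   -0.48]
11 side red 46.89 blue at dz 0,-1,-2,-3.5 [48.23 47.22 46.19 44.61] diff [-1.34 -0.33  0.7   2.28]
```

View pics/z9.png

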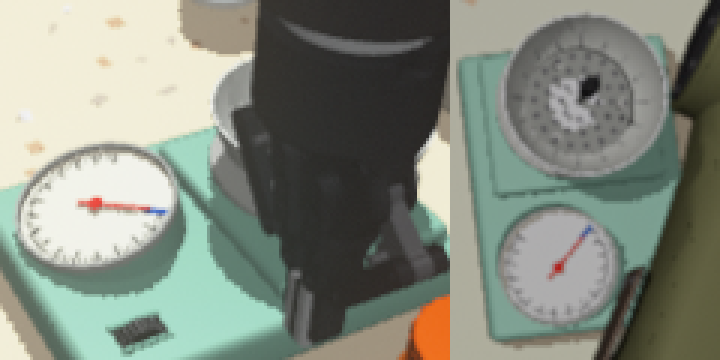

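Blue and needle now line up in both views to within about 0.5°. The basket is centred and the hand is clear, so I'll let the arm settle and hand in.

>>> {"name": "play_rows", "arguments": {"fingers": [0,0,0,0,0,0], "xyz": [[0,0,-10],[0,0,-10],[0,0,0],[0,0,0],[0,0,0],[0,0,0]], "angular": [[0,0,0],[0,0,0],[0,0,0],[0,0,0],[0,0,0],[0,0,0]]}}

```text
t: 32.1
eef_pos: [0.4882, -0.4095, 0.2188]
ee_rot: [0.998, 0.059, 0.0, -0.0]
force: [0.6, -0.0, 0.1]
opening: -0.0002
grip_force: 0.0
```

```bash
python3 -c "
from workcell import job
print(job.close_job())"
```

```text
the job is handed in; nothing more can be done
None
```

The basket sits on the middle of the pan, the blue zero mark lies under the needle to within about half a degree in both camera views, the hand is clear, and the job was handed in at 32 s.

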